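Take a bore reading with the hand probe

TASK

Wake the gauge console by pressing its three keys down one at a time and letting each come back up: first the square key, then the large round key, then the small round key. Then take the long-handled probe out of the wooden stand and lower it upright through the guide hole of the green fixture, without touching the fixture or the tube in it, until its tip is about 20 mm down inside the steel tube below. Finish while holding it there, still and centred in the hole, and leave the short-handled probe and the other things on the bench where they are.

Things in the scene. Friction and masses are not known exactly. Their poses are not given: they have to be found in the camera images.
- console: fixed grey gauge console, 140 (x) x 210 (y) x 50 mm high, origin at the centre of its underside; a display hump 35 mm higher runs along its +x edge (x from +25 to +70 mm). The three keys stand in a row on its flat top, along its y, 30 mm to the -x side of its centre, all black plastic; seen from the robot (console yaw near 0) the small round one is on the left (+y), the square one in the middle, the large round one on the right (-y), 62 mm apart
- key_square_top (a point): centre of the top of the square key (26 x 26 mm), 64 mm above the bench when up
- key_large_top (a point): centre of the top of the large round key (36 mm across), 64 mm above the bench when up
- key_small_top (a point): centre of the top of the small round key (20 mm across), 64 mm above the bench when up
- key_square (a joint): travel of the square key, 0 up to 0.006 m fully down; spring-returned, needs 1.5 N to start and 5 N to bottom; counts as pressed beyond 0.004
- key_large (a joint): travel of the large round key, same as the square one
- key_small (a joint): travel of the small round key, same as the square one
- stand: fixed upright wooden block, 66 (x) x 164 (y) x 110 mm high, origin at the centre of its underside, with two 19 mm through holes at y = +45 and -45 mm, a probe standing in each (which one is in which hole varies)
- probe: the long-handled probe, about 0.12 kg, loose: a plain steel rod 8 mm in diameter and 95 mm long, above it a collar 34 mm in diameter and 6 mm thick that rests on the stand's top, above that a ribbed round aluminium handle 20 mm in diameter and 60 mm long. Origin on the axis at the collar's underside, z along the axis up to the handle: rod from z = -95 to 0, collar 0 to 6, handle 6 to 66 mm. Grip it by the handle from above
- probe_tip (a point): lower end of the long-handled probe's rod, on its axis, 95 mm below the collar's underside
- short_probe: the other probe, to be left standing in the stand: same rod and collar, but its handle is only 30 mm long. Origin at the collar's underside
- fixture: fixed green gauging fixture, origin on the bench straight below the guide hole. Base 100 (x) x 150 (y, from -100 to +50 mm) x 20 mm; a column at y = -60 to -90 mm carries a flat aluminium guide plate, 74 (x) mm wide, y from -91 to +56 mm, 14 mm thick, its top 120 mm above the bench; nothing but two 5 mm screw heads over the column (y = -78 mm) stands above the plate. The steel tube stands below the guide hole on the same axis
- guide_hole (a point): centre of the guide hole at the plate's top face, 120 mm above the bench; vertical through hole 22 mm in diameter (7 mm of room around the 8 mm rod)
- tube_rim (a point): centre of the mouth of the steel tube below the guide plate, 80 mm above the bench (40 mm below the plate's top); tube 42 mm outside, 30 mm bore, 60 mm tall
- offcut_tube: bystander: upright loose steel tube offcut, 32 mm across, 50 mm tall, near the robot; origin at the centre of its underside
- brass_fitting: bystander: loose brass fitting, 40 mm across, 36 mm tall; origin at the centre of its underside
- steel_block: bystander: loose dark steel block 45 x 28 x 22 mm; origin at the centre of its underside
- copper_coupling: bystander: upright loose copper ring 26 mm across, 30 mm tall, near the robot; origin at the centre of its underside
- screwdriver: bystander: loose screwdriver about 190 mm long lying at the far side
- mug: bystander: loose white mug, 80 mm across, 90 mm tall, at the far side
Things that resemble listed ones, but are neither listed nor needed, are in the scene too. What is shaped like the fixture but pink or purple is not meant.

How it is judged (in metres and radians):
On the way, in this order (a step that is already met when the one before it is completed fails the run):
1. the square key is pressed down, the other two up (value of joint key_square above 0.004 m and value of joint each of key_large, key_small below 0.002 m), for 0.05 s.
2. the large round key is pressed down, the other two up (value of joint each of key_square, key_small below 0.002 m and value of joint key_large above 0.004 m), for 0.05 s.
3. the small round key is pressed down, the other two up (value of joint each of key_square, key_large below 0.002 m and value of joint key_small above 0.004 m), for 0.05 s.
4. the long-handled probe is drawn clear out of the stand (height (world z) of probe_tip above 0.112 m and value of joint each of key_square, key_large, key_small below 0.002 m), for 0.05 s.
5. its tip is in the guide hole (horizontal distance between probe_tip and guide_hole below 0.007 m and z of probe_tip in the frame of guide_hole between -0.035 and -0.003 m), for 0.02 s.
At the end, for the whole second after the job is handed in: the gripper holds the long-handled probe still (under 20 mm/s) and free of the fixture, its tip 8 to 32 mm below the tube's rim and within 4 mm of the guide hole's axis, its collar's centre within 5 mm of that axis; all keys are up again; the short-handled probe stands in its hole (z of probe_tip in the frame of tube_rim between -0.032 and -0.008 m and horizontal distance between probe_tip and guide_hole below 0.004 m and horizontal distance between probe and guide_hole below 0.005 m and linear speed of probe below 0.02 m/s and contact force between probe and the fingers above 1 N and contact force between probe and fixture below 0.3 N and value of joint each of key_square, key_large, key_small below 0.002 m and distance of short_probe from where it was at the start of the episode below 0.015 m and angle between short_probe's own z axis and vertical below 0.1 rad); the arm keeps its last pose, push and grip.
It fails at once if the probe touches the fixture, its guide plate or the tube (contact force between probe and fixture above 0.5 N).
It fails at once if two keys are down together (value of joint each of key_square, key_large above 0.003 m or value of joint each of key_large, key_small above 0.003 m or value of joint each of key_square, key_small above 0.003 m).
It fails at once if the short-handled probe is moved out of place (distance of short_probe from where it was at the start of the episode above 0.015 m).
It fails at once if a loose bystander is shifted by more than 30 mm (distance of any of offcut_tube, brass_fitting, steel_block, copper_coupling, screwdriver, mug from where it was at the start of the episode above 0.03 m).
It also fails if it takes over 61 s, if anything falls off the work surface, if the arm or the gripper's body presses on something with over 40 N, if the wrist force passes 120 N, or if a joint passes its speed limit or range.

ROBOT

A 6-joint arm with a two-finger parallel gripper is mounted at the origin on the work surface. World frame = base frame: x ahead of the robot, y to its left, z up, the work surface at z = 0. Lengths are in m, angles in degrees, forces in N, time in s.
With the tool pointing down it reaches from about 0.4 to 0.825 m from the base axis. Payload 7 kg.
Tool frame: the origin (TCP) lies midway between the tips of the shut fingers; the grasp point (between the pads) lies 19 mm behind it; z points along the fingers, y is the line along which they close (so a half turn about z gives the same grasp; the last joint's range is limited). The gripper opens to 88 mm and grips with 3 to 60 N. Pads are 19 mm wide; open, the fingers measure 130 mm over their backs; the gripper's body (78 mm by 193 mm) begins 47 mm behind the grasp point.
Start: joints at [80.392, 20.546, 0.682, 0, -70.136, -16.507], TCP at [0.297, 0.606, 0.227] pointing down, gripper open.
Joint ranges: [-176.03, 176.03], [-82.01, 121.73], [-58.28, 71.71], [-173.87, 95.51], [-174.79, -0.11], [-173.66, 173.66]. Speed limits (degrees/s): [136.94, 136.94, 172.46, 180, 180, 180].

INTERFACE

Orientations are given as [roll, pitch, yaw] about the fixed x, y, z axes, in that order (R = Rz(yaw) Ry(pitch) Rx(roll)).
In Python, from plant import r gives the robot as it stands.
- The arm moves only by the tool drive_tool, never from a script. Its argument "commands" is a list of rows, each an object of numbers: "hand": the closure, from 0 (fully open) to 1 (shut); "tx", "ty", "tz": the shift along the world's x, y, z scaled (see below); "turn": the turn about the world's z scaled (see below). A call has 1 to 10 rows; each row is the pose to reach, as a shift and turn from the pose commanded when the call began; what a row does not reach only later rows make up. The controller multiplies each number of a shift by 0.6 m and each number of a turn by 90 degrees. A row lasts 1/10 s, in which the tool goes at most 50 mm and 8.59 degrees, less where a joint would pass 70% of its speed; a pose out of reach is approached as far as the arm can. A call with a number of a shift or a turn outside -1 to 1 is refused whole. A call with a gripper value outside its range is refused whole. The fingers move at their own pace and stop on an object; "grip_force" is the grip in N (left out, the last holds). Time passes only in rows, so rows that repeat a pose let the fingers close. It gives the time, the measured TCP pose, the force, the opening and the grip force at its end, in the units of the state.
- r.get_state(): the state, without advancing time (a new reading comes with each control period).
- r.capture(name): name is "scene" or "side" or "wrist"; returns a dict with "frame" (384x512x3 uint8, red, green, blue), "fx", "fy", "cx", "cy" (pixels), "world_from_camera" (4x4, takes a point from camera to world coordinates); the wrist camera has in their place "T_tool_cam" (4x4, takes a point from camera to tool coordinates, whose origin is the TCP and whose axes are the flange's). Camera axes: x right, y down, z forward; pixel columns grow to the right and rows downward; lengths in m; the calibration is good to about 2 mm. A picture is of the moment at which its call begins: read the wrist's pose just before it. There is no depth.
- r.close_job(): hands the job in; it is judged then, once.
Trained networks look in the newest picture that a camera, given by its name, has taken for a name from the list of things; names that differ only in an ending like _2 or _b are one class to them, and where a whole thing is asked for, a point or a joint stands for the part that bears it (a point fixed in the world has none). Each returns a list of dicts, best first, with "score" (0 to 1); they miss things now and then, are a little off and sometimes report something else, mostly with a low value. They report only what shows in the picture. A call takes as long as a camera call. They do not tell look-alikes from the thing itself.
- r.trace(label, camera): "pixels" (384x512 bool, what is visible of it) and "extent" ([left, top, right, bottom] in pixels, round what is visible of it).
The state is a dict: "time_s": time; "joints": joint angles; "qd": joint speeds; "joint_torque": joint torques, N m; "tcp_pos": TCP position; "eef_rot": TCP orientation; "contact_force": force on the tool from outside, world axes, zero at the start; "moment": the same for the moment, N m; "gripper_width": finger opening in m; "gripper_force": force on a finger pad.
Only numpy, scipy, OpenCV 4.12 (cv2) and the standard library are available. Lean on these libraries where they do the work, as an engineer would, in place of code of your own. Each camera call takes 0.05 s, during which the arm holds its last target. There are 200 camera calls.

## Working session

There is one attempt and no reset: what is moved stays moved. The work goes in short steps, Python scripts to look and compute and a tool call to move; the robot and the scene stay as the last step left them, time stands still between calls to the robot, and variables do not carry over. Pictures are saved under pics/ and viewed, at most 10 in all, crops included, and the job is handed in when it is done.

Besides the shell and the picture viewer there is one more tool, called after ">>>" by a JSON object that holds its "fn" and its "kwargs", one argument or row to a line. drive_tool: Moves the arm, as the interface text tells. Its arguments: {"type":"object","properties":{"commands":{"type":"array"},"grip_force":{"type":"number"}},"required":["commands"]}

```bash
mkdir -p pics
python3 - <<'E'
from plant import r
import cv2,numpy as np
s=r.get_state();print(s)
a=r.capture("scene");b=r.capture("side");w=r.capture("wrist")
np.set_printoptions(precision=4,suppress=True)
for c in(a,b):print(c["fx"],c["fy"],c["cx"],c["cy"],c["world_from_camera"])
print(w["fx"],w["T_tool_cam"])
cv2.imwrite("pics/a.png",cv2.resize(a["frame"],(800,600))[:,:,::-1])
cv2.imwrite("pics/b.png",cv2.resize(b["frame"],(800,600))[:,:,::-1])
for cam in("scene","side"):
  for l in("key_square_top","key_large_top","key_small_top","probe","short_probe","fixture","stand","console"):
    try:print(cam,l,[(round(d["score"],2),d["extent"]) for d in r.trace(l,cam)])
    except Exception as e:print(l,e)
E
```

```text
{'time_s': 0.0, 'joints': array([ 8.03913172e+01,  2.05895417e+01,  6.34251905e-01, -2.09306583e-02,
       -7.01356332e+01, -1.65054235e+01]), 'qd': array([ 0.09988177, -0.0721176 ,  0.11216059, -0.13153187,  0.03705988,
       -0.01574443]), 'joint_torque': array([ 1.42080757e-03, -5.82723856e+01,  2.93050396e+01,  6.99701115e+00,
        7.12331981e-03, -1.60876893e-04]), 'tcp_pos': array([0.29692816, 0.60564039, 0.22564514]), 'eef_rot': array([ 1.79907233e+02, -6.96886529e-03, -2.61212283e+01]), 'contact_force': array([-0.42470204, -0.04632955,  0.05136686]), 'moment': array([-0.00112783, -0.03534787,  0.00161761]), 'gripper_force': 0.0, 'gripper_width': 0.08769554437418675}
438.81155795652603 438.81155795652603 257.0218392951219 186.61030620666585 [[ 0.2164  0.7704 -0.5998  1.2215]
 [ 0.9763 -0.1681  0.1363 -0.1578]
 [ 0.0042 -0.6151 -0.7885  0.9458]
 [ 0.      0.      0.      1.    ]]
488.9459946438427 488.9459946438427 245.86093810139826 192.16895797520738 [[ 0.9883 -0.0849  0.1264  0.4149]
 [-0.1522 -0.5371  0.8297 -1.0207]
 [-0.0026 -0.8392 -0.5438  0.7351]
 [ 0.      0.    
[... 769 characters left out ...]
0.6, [90.4, 154.7, 179.1, 221.4])]
side key_square_top [(0.73, [188.0, 282.6, 200.0, 297.0])]
side key_large_top []
side key_small_top [(0.46, [187.5, 263.7, 198.3, 273.8]), (0.42, [230.7, 157.2, 289.3, 236.0])]
side probe [(0.75, [187.5, 304.1, 203.1, 319.9]), (0.46, [198.1, 100.2, 205.2, 123.1]), (0.32, [299.1, 251.0, 321.3, 275.9])]
side short_probe []
side fixture [(0.92, [129.5, 138.4, 190.5, 202.9]), (0.62, [297.4, 262.0, 388.3, 365.3]), (0.6, [314.5, 184.1, 344.4, 225.9]), (0.57, [232.0, 158.4, 289.0, 234.7])]
side stand [(0.56, [189.3, 118.9, 218.0, 173.0]), (0.18, [252.5, 126.1, 284.6, 161.7])]
side console [(0.92, [177.5, 241.8, 255.4, 351.3]), (0.73, [186.6, 304.8, 205.4, 321.1])]
```

View pics/a.png

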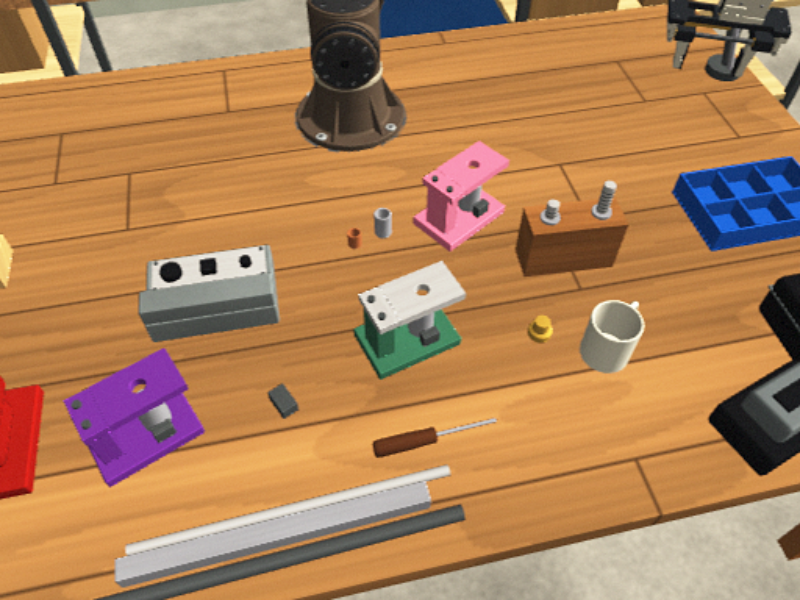

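View pics/b.png

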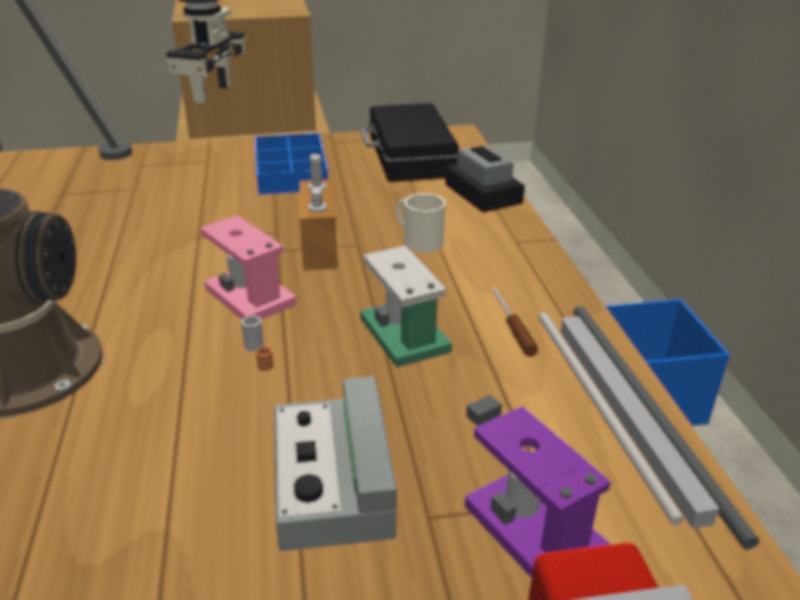

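The scene view shows the console with its keys at (171,271), (208,266) and (245,260). The long probe is at (608,190) and the green fixture's hole at (424,290). The side view has the same points at (308,488), (306,451), (304,418), (316,158) and (399,266).

```bash
cat > h.py <<'E'
import numpy as np,cv2
from scipy.spatial.transform import Rotation as R
def ray(c,T,u,v):
    d=T[:3,:3]@np.array([(u-c["cx"])/c["fx"],(v-c["cy"])/c["fy"],1]);return T[:3,3],d
def onz(c,T,u,v,z):
    o,d=ray(c,T,u,v);return o+d*(z-o[2])/d[2]
def wristT(s,c):
    T=np.eye(4);T[:3,:3]=R.from_euler("xyz",s["eef_rot"],degrees=True).as_matrix();T[:3,3]=s["tcp_pos"]
    return T@c["T_tool_cam"]
def proj(c,T,p):
    q=np.linalg.inv(T)@np.append(p,1);return np.array([c["cx"]+c["fx"]*q[0]/q[2],c["cy"]+c["fy"]*q[1]/q[2]])
def tri(rs):
    A=0;b=0
    for o,d in rs:
        d=d/np.linalg.norm(d);P=np.eye(3)-np.outer(d,d);A=A+P;b=b+P@o
    return np.linalg.solve(A,b)
E
python3 - <<'E'
from h import *
from plant import r
np.set_printoptions(precision=4,suppress=True)
a=r.capture("scene");b=r.capture("side")
k=1.5625
P=dict(large=((171,271),(308,486),.064),square=((208,266),(306,451),.064),small=((245,260),(304,418),.064),hole=((424,290),(399,266),.12),probetop=((609,184),(315,157),.176),shorttop=((553,203),None,.146),
  offcut=((384,212),None,.05),copper=((355,232),None,.03),brass=((541,324),None,.03),mug=((615,311),None,.09),pinkhole=((475,164),None,.12),pplate=((510,161),None,.12),
  g1=((359,294),None,.12),g2=((442,263),None,.12),g3=((465,293),None,.12),g4=((380,330),None,.12),s1=((523,207),None,.11),s2=((618,203),None,.11))
for n,(p,q,z) in P.items():
    T=a["world_from_camera"];o=[onz(a,T,p[0]/k,p[1]/k,z)]
    if q:
        U=b["world_from_camera"];o+=[onz(b,U,q[0]/k,q[1]/k,z),tri([ray(a,T,p[0]/k,p[1]/k),ray(b,U,q[0]/k,q[1]/k)])]
    print(n,*o)
E
```

```text
large [ 0.4263 -0.3716  0.064 ] [ 0.4213 -0.3794  0.064 ] [ 0.4212 -0.3732  0.0578]
square [ 0.4284 -0.3109  0.064 ] [ 0.4229 -0.321   0.064 ] [ 0.4225 -0.3125  0.0566]
small [ 0.4283 -0.2493  0.064 ] [ 0.4244 -0.2597  0.064 ] [ 0.4237 -0.2505  0.0572]
hole [0.5977 0.0191 0.12  ] [0.5964 0.0133 0.12  ] [0.5967 0.0191 0.1173]
probetop [0.4913 0.3526 0.176 ] [0.4913 0.3464 0.176 ] [0.4911 0.3528 0.1743]
shorttop [0.4856 0.2642 0.146 ]
offcut [0.3538 0.0055 0.05  ]
copper [ 0.3729 -0.0525  0.03  ]
brass [0.6392 0.2087 0.03  ]
mug [0.6784 0.3053 0.09  ]
pinkhole [0.3389 0.1758 0.12  ]
pplate [0.3445 0.2395 0.12  ]
g1 [ 0.5841 -0.0794  0.12  ]
g2 [0.5511 0.0597 0.12  ]
g3 [0.6167 0.0789 0.12  ]
g4 [ 0.6562 -0.0614  0.12  ]
s1 [0.4508 0.2295 0.11  ]
s2 [0.4763 0.3927 0.11  ]
```

>>> {"fn": "drive_tool", "kwargs": {
  "commands": [
    {"tx":0.333,"ty":-0.467,"tz":0.1,"turn":0.29,"hand":0},
    {"tx":0.333,"ty":-0.467,"tz":0.1,"turn":0.29,"hand":0},
    {"tx":0.333,"ty":-0.467,"tz":0.1,"turn":0.29,"hand":0},
    {"tx":0.333,"ty":-0.467,"tz":0.1,"turn":0.29,"hand":0},
    {"tx":0.333,"ty":-0.467,"tz":0.1,"turn":0.29,"hand":0},
    {"tx":0.333,"ty":-0.467,"tz":0.1,"turn":0.29,"hand":0},
    {"tx":0.333,"ty":-0.467,"tz":0.1,"turn":0.29,"hand":0},
    {"tx":0.333,"ty":-0.467,"tz":0.1,"turn":0.29,"hand":0},
    {"tx":0.333,"ty":-0.467,"tz":0.1,"turn":0.29,"hand":0},
    {"tx":0.333,"ty":-0.467,"tz":0.1,"turn":0.29,"hand":0}
  ]
}}

```text
time_s: 2.05
tcp_pos: [0.4966, 0.3262, 0.2863]
eef_rot: [-180.0, 0.0, -0.0]
contact_force: [-0.8, 0.2, 0.2]
gripper_width: 0.0878
gripper_force: 0.0
```

Run:
```python
from h import *
from plant import r
s=r.get_state();w=r.capture("wrist");print(s["tcp_pos"],s["eef_rot"],s["time_s"])
import pickle;pickle.dump((s,w),open("w1.pkl","wb"))
cv2.imwrite("pics/w1.png",w["frame"][:,:,::-1])
for l in("probe","short_probe","stand"):print(l,[(round(d["score"],2),d["extent"]) for d in r.trace(l,"wrist")])
```

```text
[0.49657904 0.32621027 0.28629982] [-1.79999603e+02  2.07044498e-02 -1.06842923e-02] 2.05
probe [(0.84, [208.0, 165.5, 240.4, 207.4]), (0.56, [215.3, 0.0, 307.4, 40.1])]
short_probe [(0.79, [289.4, 170.0, 321.9, 204.5])]
stand [(0.95, [192.4, 135.1, 342.0, 219.6]), (0.51, [219.0, 0.0, 307.3, 39.5])]
```

View pics/w1.png

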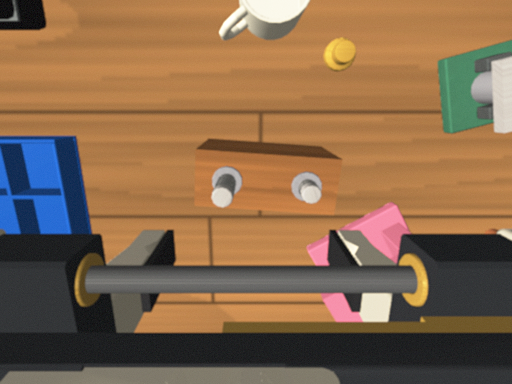

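The wrist view shows the long handle's top at (222,197) and the short one's top at (311,194). The collars are at about (228,181) and (307,185).

Run:
```python
from h import *
import pickle
np.set_printoptions(precision=4,suppress=True)
s,w=pickle.load(open("w1.pkl","rb"));T=wristT(s,w)
for p,z in[((222,196.5),.176),((311,194),.146),((226.5,181),.116),((306.5,184.5),.116)]:print(p,onz(w,T,*p,z))
```

```text
(222, 196.5) [0.4929 0.3526 0.176 ]
(311, 194) [0.4864 0.2642 0.146 ]
(226.5, 181) [0.4925 0.3531 0.116 ]
(306.5, 184.5) [0.4885 0.2637 0.116 ]
```

>>> {"fn": "drive_tool", "kwargs": {
  "commands": [
    {"tx":-0.1,"ty":-0.75,"tz":-0.04,"hand":1},
    {"tx":-0.1,"ty":-0.75,"tz":-0.04,"hand":1},
    {"tx":-0.1,"ty":-0.75,"tz":-0.04,"hand":1},
    {"tx":-0.1,"ty":-0.75,"tz":-0.04,"hand":1},
    {"tx":-0.1,"ty":-0.75,"tz":-0.04,"hand":1},
    {"tx":-0.1,"ty":-0.75,"tz":-0.04,"hand":1},
    {"tx":-0.1,"ty":-0.75,"tz":-0.04,"hand":1},
    {"tx":-0.1,"ty":-0.75,"tz":-0.04,"hand":1},
    {"tx":-0.1,"ty":-0.75,"tz":-0.04,"hand":1},
    {"tx":-0.1,"ty":-0.75,"tz":-0.04,"hand":1}
  ]
}}

```text
invalid input
```

>>> {"fn": "drive_tool", "kwargs": {
  "commands": [
    {"ty":-0.31,"tz":-0.1,"hand":1},
    {"ty":-0.31,"tz":-0.1,"hand":1},
    {"ty":-0.31,"tz":-0.1,"hand":1},
    {"ty":-0.31,"tz":-0.1,"hand":1},
    {"ty":-0.31,"tz":-0.1,"hand":1},
    {"ty":-0.31,"tz":-0.1,"hand":1},
    {"ty":-0.31,"tz":-0.1,"hand":1},
    {"ty":-0.31,"tz":-0.1,"hand":1}
  ]
}}

```text
invalid input
```

Run:
```python
from h import *
from plant import r
s=r.get_state();w=r.capture("wrist");print(s["tcp_pos"],s["eef_rot"],s["time_s"],s["contact_force"])
import pickle;pickle.dump((s,w),open("w2.pkl","wb"))
cv2.imwrite("pics/w2.png",w["frame"][:,:,::-1])
for l in("key_square_top","key_large_top","key_small_top"):print(l,[(round(d["score"],2),d["extent"]) for d in r.trace(l,"wrist")])
```

```text
[0.49627195 0.32681583 0.28624195] [1.79979333e+02 1.94192976e-02 8.28509399e-02] 2.25 [-0.15007471  0.66405531 -0.46238105]
key_square_top []
key_large_top []
key_small_top []
```

View pics/w2.png

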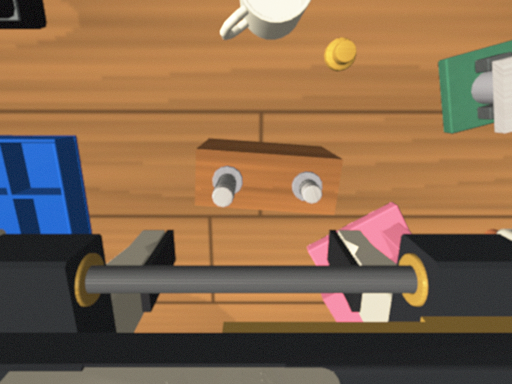

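Both moves were refused, probably because "turn" was left out, so the view is unchanged. Long probe is at (0.493, 0.353), and the scene camera agrees.

>>> {"fn": "drive_tool", "kwargs": {
  "commands": [
    {"tx":-0.1,"ty":-0.75,"tz":-0.04,"turn":0,"hand":1},
    {"tx":-0.1,"ty":-0.75,"tz":-0.04,"turn":0,"hand":1},
    {"tx":-0.1,"ty":-0.75,"tz":-0.04,"turn":0,"hand":1},
    {"tx":-0.1,"ty":-0.75,"tz":-0.04,"turn":0,"hand":1},
    {"tx":-0.1,"ty":-0.75,"tz":-0.04,"turn":0,"hand":1},
    {"tx":-0.1,"ty":-0.75,"tz":-0.04,"turn":0,"hand":1},
    {"tx":-0.1,"ty":-0.75,"tz":-0.04,"turn":0,"hand":1},
    {"tx":-0.1,"ty":-0.75,"tz":-0.04,"turn":0,"hand":1},
    {"tx":-0.1,"ty":-0.75,"tz":-0.04,"turn":0,"hand":1},
    {"tx":-0.1,"ty":-0.75,"tz":-0.04,"turn":0,"hand":1}
  ]
}}

```text
time_s: 3.45
tcp_pos: [0.4354, -0.1281, 0.2624]
eef_rot: [180.0, 0.0, -0.3]
contact_force: [0.0, 0.7, 0.3]
gripper_width: 0.013
gripper_force: 0.0
```

>>> {"fn": "drive_tool", "kwargs": {
  "commands": [
    {"tx":0,"ty":-0.31,"tz":-0.1,"turn":0,"hand":1},
    {"tx":0,"ty":-0.31,"tz":-0.1,"turn":0,"hand":1},
    {"tx":0,"ty":-0.31,"tz":-0.1,"turn":0,"hand":1},
    {"tx":0,"ty":-0.31,"tz":-0.1,"turn":0,"hand":1},
    {"tx":0,"ty":-0.31,"tz":-0.1,"turn":0,"hand":1},
    {"tx":0,"ty":-0.31,"tz":-0.1,"turn":0,"hand":1},
    {"tx":0,"ty":-0.31,"tz":-0.1,"turn":0,"hand":1}
  ]
}}

```text
time_s: 4.15
tcp_pos: [0.4372, -0.3096, 0.2029]
eef_rot: [180.0, -0.0, 0.0]
contact_force: [-0.2, 0.8, -0.1]
gripper_width: 0.0002
gripper_force: 0.0
```

Run:
```python
from h import *
from plant import r
s=r.get_state();w=r.capture("wrist");print(s["tcp_pos"],s["eef_rot"],s["time_s"],s["contact_force"],s["gripper_width"])
import pickle;pickle.dump((s,w),open("w2.pkl","wb"))
cv2.imwrite("pics/w3.png",w["frame"][:,:,::-1])
for l in("key_square_top","key_large_top","key_small_top"):print(l,[(round(d["score"],2),d["extent"]) for d in r.trace(l,"wrist")])
```

```text
[ 0.43724804 -0.30956226  0.2028616 ] [ 1.79994923e+02 -2.17378455e-02  1.27185089e-02] 4.15 [-0.23656512  0.77283061 -0.09097269] 0.00019176721421404185
key_square_top [(0.74, [243.2, 183.5, 270.7, 209.8])]
key_large_top [(0.8, [295.4, 179.3, 333.2, 216.0])]
key_small_top [(0.74, [185.3, 182.6, 205.7, 207.6])]
```

View pics/w3.png

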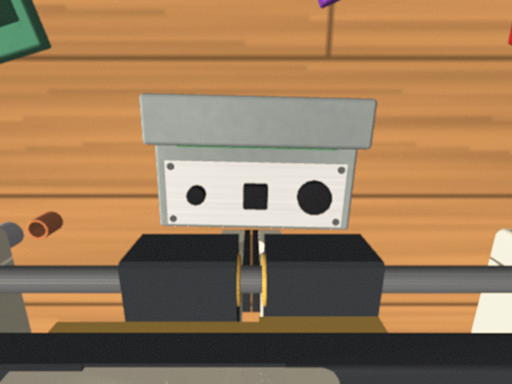

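The wrist view shows the small key at (196,195), the square key at (255.5,196.5) and the large key at (314,197.5). The shut fingers are just below them.

Run:
```python
from h import *
import pickle
np.set_printoptions(precision=4,suppress=True)
s,w=pickle.load(open("w2.pkl","rb"));T=wristT(s,w)
for p in[(196,195),(255.5,196.5),(314.3,197.7)]:
  q=onz(w,T,*p,.064);print(p,q,(q-s["tcp_pos"])/.6)
print(proj(w,T,s["tcp_pos"]))
```

```text
(196, 195) [ 0.4264 -0.2538  0.064 ] [-0.018   0.093  -0.2314]
(255.5, 196.5) [ 0.4249 -0.3146  0.064 ] [-0.0206 -0.0084 -0.2314]
(314.3, 197.7) [ 0.4237 -0.3749  0.064 ] [-0.0226 -0.1088 -0.2314]
[249.9953 247.1811]
```

>>> {"fn": "drive_tool", "kwargs": {
  "commands": [
    {"tx":-0.02,"ty":-0.008,"tz":-0.1,"turn":0,"hand":1},
    {"tx":-0.02,"ty":-0.008,"tz":-0.21,"turn":0,"hand":1},
    {"tx":-0.02,"ty":-0.008,"tz":-0.21,"turn":0,"hand":1},
    {"tx":-0.02,"ty":-0.008,"tz":-0.21,"turn":0,"hand":1},
    {"tx":-0.02,"ty":-0.008,"tz":-0.225,"turn":0,"hand":1},
    {"tx":-0.02,"ty":-0.008,"tz":-0.235,"turn":0,"hand":1},
    {"tx":-0.02,"ty":-0.008,"tz":-0.2425,"turn":0,"hand":1},
    {"tx":-0.02,"ty":-0.008,"tz":-0.2425,"turn":0,"hand":1},
    {"tx":-0.02,"ty":-0.008,"tz":-0.2425,"turn":0,"hand":1}
  ]
}}

```text
time_s: 5.25
tcp_pos: [0.4266, -0.3152, 0.0585]
eef_rot: [179.9, -0.2, 0.0]
contact_force: [1.8, 2.9, 5.0]
gripper_width: 0.0003
gripper_force: 2.3
```

>>> {"fn": "drive_tool", "kwargs": {
  "commands": [
    {"tx":0,"ty":0,"tz":-0.0025,"turn":0,"hand":1},
    {"tx":0,"ty":0,"tz":-0.0025,"turn":0,"hand":1}
  ]
}}

```text
time_s: 5.45
tcp_pos: [0.4266, -0.3152, 0.0581]
eef_rot: [179.9, -0.2, 0.0]
contact_force: [-1.6, 6.0, 16.6]
gripper_width: 0.0002
gripper_force: 8.2
```

>>> {"fn": "drive_tool", "kwargs": {
  "commands": [
    {"tx":0,"ty":0,"tz":0.05,"turn":0,"hand":1},
    {"tx":0,"ty":0,"tz":0.05,"turn":0,"hand":1},
    {"tx":-0.002,"ty":-0.1,"tz":0.05,"turn":0,"hand":1},
    {"tx":-0.002,"ty":-0.1,"tz":0.05,"turn":0,"hand":1},
    {"tx":-0.002,"ty":-0.1,"tz":0.035,"turn":0,"hand":1},
    {"tx":-0.002,"ty":-0.1,"tz":0.02,"turn":0,"hand":1},
    {"tx":-0.002,"ty":-0.1,"tz":0.01,"turn":0,"hand":1},
    {"tx":-0.002,"ty":-0.1,"tz":0.002,"turn":0,"hand":1},
    {"tx":-0.002,"ty":-0.1,"tz":0,"turn":0,"hand":1},
    {"tx":-0.002,"ty":-0.1,"tz":0,"turn":0,"hand":1}
  ]
}}

```text
time_s: 6.45
tcp_pos: [0.4231, -0.3743, 0.0579]
eef_rot: [180.0, 0.1, 0.1]
contact_force: [-8.8, 7.3, 27.4]
gripper_width: 0.0
gripper_force: 13.5
```

Bottomed. The small key is next, 0.121 m in +y.

>>> {"fn": "drive_tool", "kwargs": {
  "commands": [
    {"tx":0,"ty":0,"tz":0.05,"turn":0,"hand":1},
    {"tx":0,"ty":0,"tz":0.05,"turn":0,"hand":1},
    {"tx":0.004,"ty":0.202,"tz":0.06,"turn":0,"hand":1},
    {"tx":0.004,"ty":0.202,"tz":0.06,"turn":0,"hand":1},
    {"tx":0.004,"ty":0.202,"tz":0.06,"turn":0,"hand":1},
    {"tx":0.004,"ty":0.202,"tz":0.035,"turn":0,"hand":1},
    {"tx":0.004,"ty":0.202,"tz":0.02,"turn":0,"hand":1},
    {"tx":0.004,"ty":0.202,"tz":0.01,"turn":0,"hand":1},
    {"tx":0.004,"ty":0.202,"tz":0.001,"turn":0,"hand":1},
    {"tx":0.004,"ty":0.202,"tz":0.001,"turn":0,"hand":1}
  ]
}}

```text
time_s: 7.45
tcp_pos: [0.426, -0.2537, 0.0578]
eef_rot: [-180.0, 0.0, -0.0]
contact_force: [-7.8, 11.5, 28.2]
gripper_width: 0.0004
gripper_force: 14.1
```

>>> {"fn": "drive_tool", "kwargs": {
  "commands": [
    {"tx":0,"ty":0,"tz":0.2,"turn":0,"hand":0},
    {"tx":0,"ty":0,"tz":0.2,"turn":0,"hand":0},
    {"tx":0.285,"ty":0.455,"tz":0.38,"turn":0,"hand":0},
    {"tx":0.285,"ty":0.455,"tz":0.38,"turn":0,"hand":0},
    {"tx":0.285,"ty":0.455,"tz":0.38,"turn":0,"hand":0},
    {"tx":0.285,"ty":0.455,"tz":0.38,"turn":0,"hand":0},
    {"tx":0.285,"ty":0.455,"tz":0.38,"turn":0,"hand":0},
    {"tx":0.285,"ty":0.455,"tz":0.38,"turn":0,"hand":0},
    {"tx":0.285,"ty":0.455,"tz":0.38,"turn":0,"hand":0},
    {"tx":0.285,"ty":0.455,"tz":0.38,"turn":0,"hand":0}
  ]
}}

```text
time_s: 8.45
tcp_pos: [0.6006, 0.0225, 0.2852]
eef_rot: [-180.0, -0.2, 0.1]
contact_force: [0.0, 0.1, -1.1]
gripper_width: 0.0749
gripper_force: 0.0
```

Run:
```python
from h import *
from plant import r
s=r.get_state();w=r.capture("wrist");print(s["tcp_pos"],s["eef_rot"],s["time_s"],s["contact_force"],s["gripper_width"])
import pickle;a=r.capture("scene");b=r.capture("side");pickle.dump((s,w,a,b),open("w3.pkl","wb"))
T=wristT(s,w);p=proj(w,T,[.597,.019,.12]);print(p)
u,v=p.astype(int);c=w["frame"][v-50:v+50,u-65:u+65]
A=cv2.resize(c,(520,400),interpolation=cv2.INTER_CUBIC)
f=lambda i,u,v:cv2.resize(i["frame"][v-25:v+25,u-35:u+35],(280,200),interpolation=cv2.INTER_CUBIC)
B=np.vstack([f(a,271,186),f(b,255,170)])
cv2.imwrite("pics/w4.png",np.hstack([A,B])[:,:,::-1]);print(u-65,v-50)
```

```text
[0.60058601 0.02254893 0.28518435] [-1.79986984e+02 -1.55422912e-01  1.20758019e-01] 8.45 [ 0.02722251  0.10188595 -1.12042654] 0.07487152027727004
[253.89776833 182.16860962]
188 132
```

View pics/w4.png

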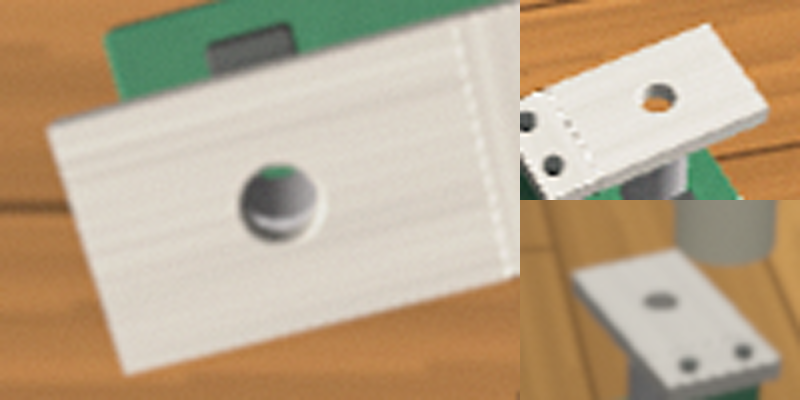

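The wrist crop puts the guide hole at crop (281,203), which is pixel (257.8,182.4). It is at (270.4,185.1) in the scene view and (254.6,169.6) in the side view.

Run:
```python
from h import *
import pickle
from plant import r
np.set_printoptions(precision=4,suppress=True)
s,w,a,b=pickle.load(open("w3.pkl","rb"));T=wristT(s,w)
print(onz(w,T,257.8,182.4,.12),onz(a,a["world_from_camera"],270.4,185.1,.12),onz(b,b["world_from_camera"],254.6,169.6,.12))
s=r.get_state();w=r.capture("wrist");T=wristT(s,w)
g=cv2.cvtColor(w["frame"],cv2.COLOR_RGB2GRAY)
p=proj(w,T,[.596,.017,.12]).astype(int);c=w["frame"][p[1]-16:p[1]+16,p[0]-16:p[0]+16]
hsv=cv2.cvtColor(c,cv2.COLOR_RGB2HSV);m=((c.max(2)<185)).astype(np.uint8)
n,l,st,ce=cv2.connectedComponentsWithStats(m);i=1+st[1:,4].argmax();print(st[i],ce[i]+p-16)
x0,y0,ww,hh=st[i][:4];print(onz(w,T,p[0]-16+x0+(ww-1)/2,p[1]-16+y0+(hh-1)/2,.12),s["tcp_pos"],s["eef_rot"])
```

```text
[0.5968 0.0147 0.12  ] [0.5957 0.0172 0.12  ] [0.595  0.0167 0.12  ]
[  8   6  20  21 309] [252.8706 178.7476]
[0.5966 0.0157 0.12  ] [0.5969 0.0189 0.2831] [179.9768   0.0975  -0.0335]
```

>>> {"fn": "drive_tool", "kwargs": {
  "commands": [
    {"tx":-0.174,"ty":0.556,"tz":-0.03,"turn":-1,"hand":0},
    {"tx":-0.174,"ty":0.556,"tz":-0.03,"turn":-1,"hand":0},
    {"tx":-0.174,"ty":0.556,"tz":-0.03,"turn":-1,"hand":0},
    {"tx":-0.174,"ty":0.556,"tz":-0.03,"turn":-1,"hand":0},
    {"tx":-0.174,"ty":0.556,"tz":-0.03,"turn":-1,"hand":0},
    {"tx":-0.174,"ty":0.556,"tz":-0.03,"turn":-1,"hand":0},
    {"tx":-0.174,"ty":0.556,"tz":-0.03,"turn":-1,"hand":0},
    {"tx":-0.174,"ty":0.556,"tz":-0.03,"turn":-1,"hand":0},
    {"tx":-0.174,"ty":0.556,"tz":-0.03,"turn":-1,"hand":0},
    {"tx":-0.174,"ty":0.556,"tz":-0.03,"turn":-1,"hand":0}
  ]
}}

```text
time_s: 9.65
tcp_pos: [0.4924, 0.3521, 0.2654]
eef_rot: [179.9, -0.1, -82.6]
contact_force: [-0.1, -0.2, -0.0]
gripper_width: 0.0875
gripper_force: 0.0
```

>>> {"fn": "drive_tool", "kwargs": {
  "commands": [
    {"tx":0,"ty":0,"tz":0,"turn":-0.05,"hand":0},
    {"tx":0,"ty":0,"tz":0,"turn":-0.05,"hand":0},
    {"tx":0,"ty":0,"tz":0,"turn":-0.05,"hand":0}
  ]
}}

```text
time_s: 9.95
tcp_pos: [0.4929, 0.3517, 0.266]
eef_rot: [180.0, -0.0, -86.7]
contact_force: [-0.2, -0.4, 0.1]
gripper_width: 0.0873
gripper_force: 0.0
```

Run:
```python
from h import *
from plant import r
np.set_printoptions(precision=4,suppress=True)
s=r.get_state();w=r.capture("wrist");print(s["tcp_pos"],s["eef_rot"],s["joints"],s["time_s"],s["gripper_width"])
T=wristT(s,w);cv2.imwrite("pics/w5.png",w["frame"][:,:,::-1])
for q in([.4925,.3528,.176],[.4925,.3528,.116],[.4875,.264,.146]):print(proj(w,T,q))
for l in("probe","short_probe"):print(l,[(round(d["score"],2),d["extent"]) for d in r.trace(l,"wrist")])
```

```text
[0.4929 0.3517 0.266 ] [179.9851  -0.0154 -86.6948] [ 53.973   12.7763  -4.9906  -0.0018 -72.2544 -50.6672] 9.95 0.08732081452030355
[252.7417 199.814 ]
[252.4109 182.3058]
[264.4189  92.4059]
probe [(0.94, [234.3, 165.8, 264.5, 210.0])]
short_probe [(0.62, [248.3, 74.4, 282.4, 109.9])]
```

View pics/w5.png

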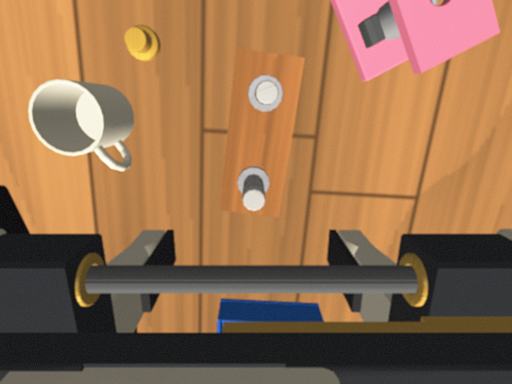

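The wrist view shows the long handle's top at (254,200), predicted (252.7,199.8), so it is centred between the open fingers.

>>> {"fn": "drive_tool", "kwargs": {
  "commands": [
    {"tx":-0.001,"ty":0.002,"tz":-0.08,"turn":0,"hand":0},
    {"tx":-0.001,"ty":0.002,"tz":-0.14,"turn":0,"hand":0},
    {"tx":-0.001,"ty":0.002,"tz":-0.18,"turn":0,"hand":0},
    {"tx":-0.001,"ty":0.002,"tz":-0.21,"turn":0,"hand":0},
    {"tx":-0.001,"ty":0.002,"tz":-0.225,"turn":0,"hand":0},
    {"tx":-0.001,"ty":0.002,"tz":-0.225,"turn":0,"hand":0},
    {"tx":-0.001,"ty":0.002,"tz":-0.225,"turn":0,"hand":0}
  ]
}}

```text
time_s: 10.8
tcp_pos: [0.4926, 0.3544, 0.132]
eef_rot: [-180.0, 0.0, -86.7]
contact_force: [-0.5, -0.1, 0.2]
gripper_width: 0.0877
gripper_force: 0.0
```

>>> {"fn": "drive_tool", "kwargs": {
  "commands": [
    {"tx":0,"ty":0,"tz":0,"turn":0,"hand":1},
    {"tx":0,"ty":0,"tz":0,"turn":0,"hand":1},
    {"tx":0,"ty":0,"tz":0,"turn":0,"hand":1},
    {"tx":0,"ty":0,"tz":0,"turn":0,"hand":1},
    {"tx":0,"ty":0,"tz":0,"turn":0,"hand":1},
    {"tx":0,"ty":0,"tz":0,"turn":0,"hand":1},
    {"tx":0,"ty":0,"tz":0,"turn":0,"hand":1},
    {"tx":0,"ty":0,"tz":0,"turn":0,"hand":1},
    {"tx":0,"ty":0,"tz":0,"turn":0,"hand":1},
    {"tx":0,"ty":0,"tz":0,"turn":0,"hand":1}
  ],
  "grip_force": 35
}}

```text
time_s: 11.8
tcp_pos: [0.492, 0.354, 0.131]
eef_rot: [180.0, -0.0, -86.8]
contact_force: [-0.9, -0.3, 0.1]
gripper_width: 0.0194
gripper_force: 35.0
```

>>> {"fn": "drive_tool", "kwargs": {
  "commands": [
    {"tx":0,"ty":0,"tz":0.05,"turn":0,"hand":1},
    {"tx":0,"ty":0,"tz":0.1,"turn":0,"hand":1},
    {"tx":0,"ty":0,"tz":0.15,"turn":0,"hand":1},
    {"tx":0,"ty":0,"tz":0.2,"turn":0,"hand":1},
    {"tx":0,"ty":0,"tz":0.25,"turn":0,"hand":1},
    {"tx":0,"ty":0,"tz":0.25,"turn":0,"hand":1},
    {"tx":0,"ty":0,"tz":0.25,"turn":0,"hand":1},
    {"tx":0,"ty":0,"tz":0.25,"turn":0,"hand":1}
  ]
}}

```text
time_s: 12.6
tcp_pos: [0.4915, 0.3536, 0.2797]
eef_rot: [179.9, -0.1, -86.8]
contact_force: [-0.5, 0.8, -2.5]
gripper_width: 0.0193
gripper_force: 35.0
```

>>> {"fn": "drive_tool", "kwargs": {
  "commands": [
    {"tx":0.02,"ty":-0.06,"tz":0,"turn":0,"hand":1},
    {"tx":0.04,"ty":-0.12,"tz":0,"turn":0,"hand":1},
    {"tx":0.06,"ty":-0.19,"tz":0,"turn":0,"hand":1},
    {"tx":0.08,"ty":-0.26,"tz":0,"turn":0,"hand":1},
    {"tx":0.1,"ty":-0.33,"tz":0,"turn":0,"hand":1},
    {"tx":0.12,"ty":-0.4,"tz":0,"turn":0,"hand":1},
    {"tx":0.14,"ty":-0.46,"tz":0,"turn":0,"hand":1},
    {"tx":0.16,"ty":-0.52,"tz":0,"turn":0,"hand":1},
    {"tx":0.17,"ty":-0.55,"tz":0,"turn":0,"hand":1},
    {"tx":0.1745,"ty":-0.563,"tz":0,"turn":0,"hand":1}
  ]
}}

```text
time_s: 13.6
tcp_pos: [0.5966, 0.0142, 0.2794]
eef_rot: [179.8, -0.0, -86.9]
contact_force: [-0.1, -0.5, -2.0]
gripper_width: 0.0193
gripper_force: 35.0
```

>>> {"fn": "drive_tool", "kwargs": {
  "commands": [
    {"tx":0,"ty":0,"tz":-0.03,"turn":0,"hand":1},
    {"tx":0,"ty":0,"tz":-0.03,"turn":0,"hand":1},
    {"tx":0,"ty":0,"tz":-0.03,"turn":0,"hand":1},
    {"tx":0,"ty":0,"tz":-0.03,"turn":0,"hand":1},
    {"tx":0,"ty":0,"tz":-0.03,"turn":0,"hand":1}
  ]
}}

```text
time_s: 14.1
tcp_pos: [0.5971, 0.0168, 0.2638]
eef_rot: [-179.9, 0.0, -86.7]
contact_force: [-0.4, -0.1, -2.7]
gripper_width: 0.0194
gripper_force: 35.0
```

Run:
```python
from h import *
from plant import r
np.set_printoptions(precision=4,suppress=True)
s=r.get_state();w=r.capture("wrist");a=r.capture("scene");b=r.capture("side")
import pickle;pickle.dump((s,w,a,b),open("w6.pkl","wb"))
print(s["tcp_pos"],s["eef_rot"],s["time_s"])
T=wristT(s,w);t=s["tcp_pos"]-[0,0,.116];print(proj(w,T,t),proj(a,a["world_from_camera"],t),proj(b,b["world_from_camera"],t))
f=lambda i,u,v:cv2.resize(i["frame"][v-50:v+25,u-33:u+33],(264*3//2,300*3//2),interpolation=cv2.INTER_CUBIC)
g=w["frame"][130:230,212:300]
cv2.imwrite("pics/w6.png",np.hstack([f(a,270,185),f(b,254,170)])[:,:,::-1])
cv2.imwrite("pics/w7.png",cv2.resize(w["frame"][120:260,180:330],(750,600)[:2][::1] if 0 else (642,600),interpolation=cv2.INTER_CUBIC)[:,:,::-1])
```

```text
[0.5971 0.0168 0.2638] [-179.9468    0.0065  -86.7163] 14.1
[252.3264 190.1884] [270.6997 178.2219] [255.475  159.7263]
```

View pics/w6.png

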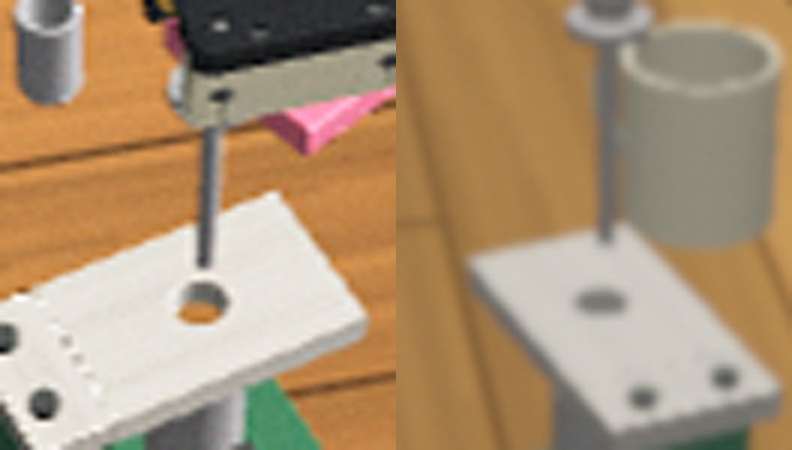

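View pics/w7.png

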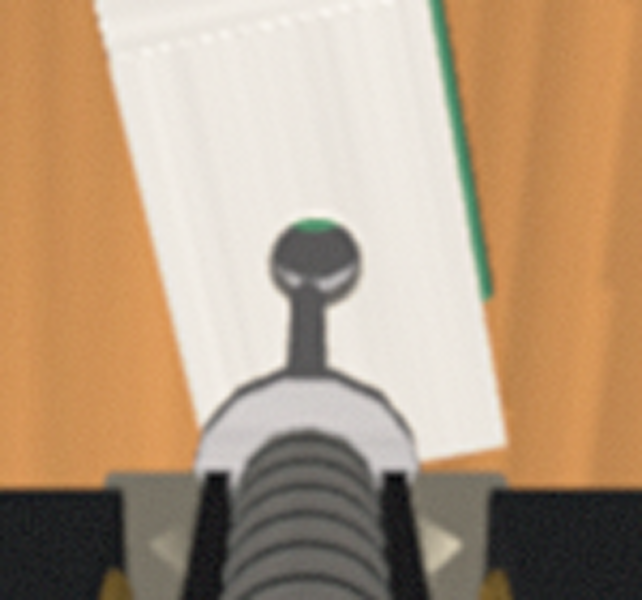

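The scene crop has the tip at (204,268) above the hole at (203,302). The side crop has the tip at (605,243) and the hole at (600,301). The wrist crop has the tip's edge at (308,283) and the hole at (315.5,262). I'll compute the offset between tip and hole for each camera.

Run:
```python
from h import *
import pickle
np.set_printoptions(precision=4,suppress=True)
s,w,a,b=pickle.load(open("w6.pkl","rb"));T=wristT(s,w);t=s["tcp_pos"]
for n,c,M,h,p in(("w",w,T,(253.3,180.8),(251.6,190.2)),("a",a,a["world_from_camera"],(270.4,184.9),(270.8,178.3)),("b",b,b["world_from_camera"],(254.6,169.8),(255.4,159.6))):
    H=onz(c,M,*h,.12);P=onz(c,M,*p,t[2]-.116);print(n,H,P,"hole-tip",H-P)
# axis tilt in wrist: collar centre px vs pred
print(proj(w,T,t-[0,0,.015]), proj(b,b["world_from_camera"],t-[0,0,.021]))
```

```text
w [0.5961 0.0147 0.12  ] [0.5977 0.0169 0.1478] hole-tip [-0.0016 -0.0021 -0.0278]
a [0.5951 0.0174 0.12  ] [0.5973 0.017  0.1478] hole-tip [-0.0022  0.0004 -0.0278]
b [0.5949 0.0157 0.12  ] [0.597  0.0175 0.1478] hole-tip [-0.0021 -0.0018 -0.0278]
[252.8601 235.1239] [255.8011 124.4166]
```

>>> {"fn": "drive_tool", "kwargs": {
  "commands": [
    {"tx":-0.0033,"ty":-0.002,"tz":0,"turn":0,"hand":1},
    {"tx":-0.0033,"ty":-0.002,"tz":0,"turn":0,"hand":1},
    {"tx":-0.0033,"ty":-0.002,"tz":0,"turn":0,"hand":1},
    {"tx":-0.0033,"ty":-0.002,"tz":-0.015,"turn":0,"hand":1},
    {"tx":-0.0033,"ty":-0.002,"tz":-0.03,"turn":0,"hand":1},
    {"tx":-0.0033,"ty":-0.002,"tz":-0.045,"turn":0,"hand":1},
    {"tx":-0.0033,"ty":-0.002,"tz":-0.06,"turn":0,"hand":1},
    {"tx":-0.0033,"ty":-0.002,"tz":-0.07,"turn":0,"hand":1},
    {"tx":-0.0033,"ty":-0.002,"tz":-0.07,"turn":0,"hand":1},
    {"tx":-0.0033,"ty":-0.002,"tz":-0.07,"turn":0,"hand":1}
  ]
}}

```text
time_s: 15.25
tcp_pos: [0.595, 0.015, 0.2212]
eef_rot: [180.0, -0.0, -86.8]
contact_force: [0.1, -0.3, -1.7]
gripper_width: 0.0193
gripper_force: 35.0
```

Run:
```python
from h import *
from plant import r
s=r.get_state();w=r.capture("wrist");a=r.capture("scene");b=r.capture("side")
print(s["tcp_pos"],s["eef_rot"],s["contact_force"],s["moment"])
f=lambda i,u,v:cv2.resize(i["frame"][v-32:v+32,u-28:u+28],(266,304),interpolation=cv2.INTER_CUBIC)
cv2.imwrite("pics/w8.png",np.hstack([f(w,253,190),f(a,270,180),f(b,254,165)])[:,:,::-1])
```

```text
[0.59497517 0.0150286  0.22117636] [ 1.79998349e+02 -1.37097584e-02 -8.67596747e+01] [ 0.05043474 -0.2735475  -1.65753955] [ 0.14686105 -0.11035124  0.00193655]
```

View pics/w8.png

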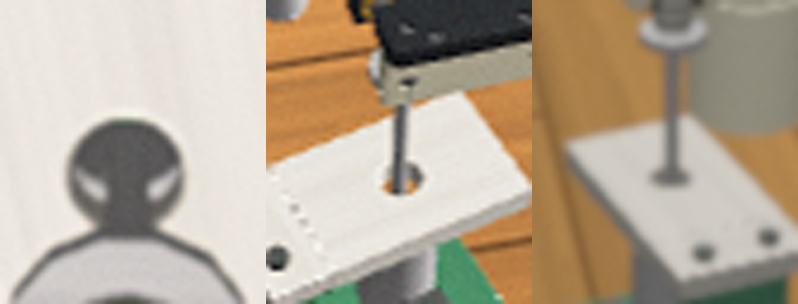

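The probe is centred in the hole in all three views: rod and hole differ by about 1 px. Now lowering it to depth.

>>> {"fn": "drive_tool", "kwargs": {
  "commands": [
    {"tx":0,"ty":0,"tz":-0.015,"turn":0,"hand":1},
    {"tx":0,"ty":0,"tz":-0.03,"turn":0,"hand":1},
    {"tx":0,"ty":0,"tz":-0.045,"turn":0,"hand":1},
    {"tx":0,"ty":0,"tz":-0.06,"turn":0,"hand":1},
    {"tx":0,"ty":0,"tz":-0.07,"turn":0,"hand":1},
    {"tx":0,"ty":0,"tz":-0.075,"turn":0,"hand":1},
    {"tx":0,"ty":0,"tz":-0.075,"turn":0,"hand":1},
    {"tx":0,"ty":0,"tz":-0.075,"turn":0,"hand":1},
    {"tx":0,"ty":0,"tz":-0.075,"turn":0,"hand":1},
    {"tx":0,"ty":0,"tz":-0.075,"turn":0,"hand":1}
  ]
}}

```text
time_s: 16.4
tcp_pos: [0.595, 0.0151, 0.1766]
eef_rot: [-180.0, 0.0, -86.8]
contact_force: [0.8, -1.3, -1.6]
gripper_width: 0.0193
gripper_force: 35.0
```

>>> {"fn": "drive_tool", "kwargs": {
  "commands": [
    {"tx":0,"ty":0,"tz":0,"turn":0,"hand":1},
    {"tx":0,"ty":0,"tz":0,"turn":0,"hand":1},
    {"tx":0,"ty":0,"tz":0,"turn":0,"hand":1},
    {"tx":0,"ty":0,"tz":0,"turn":0,"hand":1},
    {"tx":0,"ty":0,"tz":0,"turn":0,"hand":1}
  ]
}}

```text
time_s: 16.9
tcp_pos: [0.5949, 0.0151, 0.1762]
eef_rot: [-180.0, -0.0, -86.8]
contact_force: [-1.2, -0.1, -1.3]
gripper_width: 0.0194
gripper_force: 35.0
```

```bash
python3 -c "
from plant import r
print(r.close_job())"
```

```text
the job is handed in; nothing more can be done
None
```

I pressed the three keys in order (square, large round, small round) and handed the job in with the long-handled probe held still in the guide hole, tip about 20 mm inside the tube and about 1 mm off centre in all three camera views; no verdict came back.

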